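# Put two label rolls up into the reserve places of the sloped rack

### The job

The orange and the green roll of box labels stand at the low front ends of their gutters in the sloped rack. With the fingertips, push each of them up its own gutter until it has passed the yellow spring catch and stays up behind it without rolling back; do not pick the rolls up or grip them. Leave the blue roll at its front end, and leave everything else on the bench alone.

Things in the scene. Friction and masses are not known exactly. Their poses are not given: they have to be found in the camera images.
- gutters: Three grey sheet-metal gutters side by side, fixed. x: uphill along the floors (9 deg above level); y: across, to the left looking uphill; z: square to the floors. Origin: middle gutter's floor surface at the inside of the low front lip, about 34 mm above the bench. Centre lines at y = -80, 0, +80 mm; 55 mm wide inside; side walls 32 mm high, 3 mm thick; floor from x = 0 to 268 mm.
- rack: The rack's stand that carries the gutters, fixed to the bench, 300 x 260 mm; origin on the bench under its middle, x level towards the high end. Each gutter has a 14 mm high lip at its low end (free space in front: fingers reach over it to get behind a roll) and a 45 mm high end plate at its high end, which stops a roll's centre at gutter x = 223 mm. Nothing is above the gutters.
- catch_right (a point): Free end of the yellow spring catch of the gutter at y = -80 mm: gutter x = 140 mm, 25 mm above the floor. Each catch is a flat arm in the gutter's +y wall, pivoted at x = 85 mm, 14 to 36 mm above the floor, jutting 14 mm into the gutter; a roll pushed uphill swings it into the wall with under 3 N.
- catch_middle (a point): Free end of the catch of the middle gutter, as the others. It springs out behind a roll once the roll's centre is beyond gutter x = 186 mm; let go then, the roll comes back about to x = 184 mm and rests on the catch. Let go earlier, it rolls back down towards the lip. A push of 1 to 8 N moves a roll; its paper is smooth.
- catch_left (a point): Free end of the catch of the gutter at y = +80 mm, as the others.
- orange_roll: Orange roll of labels: a solid disc 90 mm in diameter, 50 mm wide, 0.19 to 0.34 kg, standing on its rim so that it rolls along its gutter. Origin at its centre, y along its axle (x and z turn as it rolls). To be pushed up. At the start it rests on the low lip of one of the three gutters, its centre at x = 33 mm, z = 45 mm of the gutter frame; which gutter varies.
- green_roll: Green roll of labels: a solid disc 90 mm in diameter, 50 mm wide, 0.19 to 0.34 kg, standing on its rim so that it rolls along its gutter. Origin at its centre, y along its axle (x and z turn as it rolls). To be pushed up. Starts on the low lip of another gutter.
- blue_roll: Blue roll of labels: a solid disc 90 mm in diameter, 50 mm wide, 0.19 to 0.34 kg, standing on its rim so that it rolls along its gutter. Origin at its centre, y along its axle (x and z turn as it rolls). Stays on the low lip of its gutter.
- stapler: Red and black stapler, 130 x 34 x 55 mm, loose on the bench to the left; origin centre of its underside.
- padlock: Brass padlock lying flat, 40 x 44 x 18 mm with a steel shackle, loose on the bench to the right; origin under the middle of its body.
- stamp: Dark wooden hand stamp, 42 mm in diameter, 72 mm tall, standing loose to the right; origin centre of its underside.
- cutter: Yellow cutter knife, 170 x 22 x 18 mm, lying loose to the left; origin under the middle of its handle.
- glue_stick: White glue stick with a red cap, 31 mm in diameter, 100 mm tall, standing loose to the right; origin centre of its underside.
Things that resemble listed ones, but are neither listed nor needed, are in the scene too. What is meant by the orange_roll is not pink, and is the smaller of those in its own colour.

How it is judged:
At the end, for the whole second after the job is handed in: Orange and green rolls stand let go and at rest on their gutter floors behind the catch: centre 181 to 226 mm up from the lip, 41 to 49 mm above the floor, axle within 0.15 rad of square; the blue roll still stands at its lip (centre 17 to 48 mm from it) (x of orange_roll in the frame of gutters between 0.181 and 0.226 m and z of orange_roll in the frame of gutters between 0.041 and 0.049 m and angle between the y axis of each of orange_roll, green_roll and the y axis of gutters, either way round below 0.15 rad and linear speed of each of orange_roll, green_roll below 0.01 m/s and angular speed of each of orange_roll, green_roll below 0.25 rad/s and x of green_roll in the frame of gutters between 0.181 and 0.226 m and z of green_roll in the frame of gutters between 0.041 and 0.049 m and x of blue_roll in the frame of gutters between 0.017 and 0.048 m and z of blue_roll in the frame of gutters between 0.041 and 0.049 m); the robot touches nothing.
It fails at once if a roll is lifted (12 mm or more off the gutter floor) (z of any of orange_roll, green_roll, blue_roll in the frame of gutters above 0.057 m).
It fails at once if a roll is held between the fingers ((distance between the grasp point and orange_roll below 0.042 m and contact force between the fingers and orange_roll above 0.3 N) or (distance between the grasp point and green_roll below 0.042 m and contact force between the fingers and green_roll above 0.3 N) or (distance between the grasp point and blue_roll below 0.042 m and contact force between the fingers and blue_roll above 0.3 N)).
It fails at once if the blue roll is pushed away from its place (more than 15 mm) (distance of blue_roll from where it was at the start of the episode above 0.015 m).
It fails at once if the stapler, padlock, stamp, cutter or glue stick is disturbed (moved more than 20 mm) (distance of any of stapler, padlock, stamp, cutter, glue_stick from where it was at the start of the episode above 0.02 m).
It also fails if it takes over 53 s, if anything falls off the work surface, if the arm or the gripper's body presses on something with over 40 N, if the wrist force passes 120 N, or if a joint passes its speed limit or range.

### The arm

A 6-joint arm with a two-finger parallel gripper is mounted at the origin on the work surface. World frame = base frame: x ahead of the robot, y to its left, z up, the work surface at z = 0. Lengths are in m, angles in rad, forces in N, time in s.
With the tool pointing down it reaches from about 0.3 to 0.875 m from the base axis. Payload 6.4 kg.
Tool frame: the origin (TCP) lies midway between the tips of the shut fingers; the grasp point (between the pads) lies 19 mm behind it; x points along the fingers, y is the direction in which the jaws open and shut, and the axes are right-handed (so a half turn about x gives the same grasp; the last joint's range is limited). The gripper opens to 85 mm and grips with 20 to 120 N. Pads are 22 mm wide; open, the fingers measure 114 mm over their backs; the gripper's body (76 mm by 85 mm) begins 54 mm behind the grasp point. The pads swing forward as they close: fully open they stand 13 mm farther back than shut.
Start: joints at [1.051, 0.181, 1.607, -0, 1.354, -0.206], TCP at [0.177, 0.547, 0.231] pointing down, gripper open.
Joint ranges: [-2.99, 2.99], [-0.89, 2.07], [0.3, 2.58], [-1.14, 4.28], [0, 2.63], [-3.12, 3.12]. Speed limits (rad/s): [2.57, 2.57, 3.01, 3.14, 3.14, 3.14].

### API

Orientations are given as a unit quaternion [w, x, y, z].
In Python, from bench import ctrl gives the robot as it stands.
- The arm moves only by the tool step_arm, never from a script. Its argument "motion" is a list of rows, each a list of 7 numbers: the shift along the tool's x, y, z in mm, then the turn, a rotation vector about the tool's x, y, z in degrees, then the closure in counts, from 0 (fully open) to 255 (shut). In form: [[tx, ty, tz, rx, ry, rz, hand], ...]. A call has 1 to 10 rows; each row is the pose to reach, as a shift and turn from the pose commanded when the call began, along the tool's axes at that moment; what a row does not reach only later rows make up. A row lasts 1/8 s, in which the tool goes at most 62.5 mm and 10.7 degrees, less where a joint would pass 70% of its speed; a pose out of reach is approached as far as the arm can. A call with a gripper value outside its range is refused whole. The fingers move at their own pace and stop on an object; the grip force is fixed at half the most. Time passes only in rows, so rows that repeat a pose let the fingers close. It gives the time, the measured TCP pose, the force and the opening at its end, in the units of the state.
- ctrl.get_obs(): the state, without advancing time (a new reading comes with each control period).
- ctrl.camera(name): name is "side" or "top" or "wrist"; returns (picture, depth): 480x640x3 uint8, red, green, blue; 480x640 float32, m along the optical axis (not along the pixel's ray), 0 where there is no reading.
- ctrl.camera_info(name): a dict with "fx", "fy", "cx", "cy" (pixels), "dist_coeffs" ([k1, k2, p1, p2, k3] as OpenCV has them; the pictures are not rectified), "T" (4x4, takes a point from camera to world coordinates); the wrist camera has in their place "hand_eye" (4x4, takes a point from camera to tool coordinates, whose origin is the TCP and whose axes are the tool frame's). Camera axes: x right, y down, z forward; pixel columns grow to the right and rows downward; lengths in m; the calibration is good to about 2 mm. A picture is of the moment at which its call begins: read the wrist's pose just before it. camera_info takes no time and is no camera call.
- ctrl.hand_in(): hands the job in, once; it reports no verdict.
The state is a dict: "time_s": time; "q": joint angles; "dq": joint speeds; "joint_efforts": joint torques, N m; "eef_pos": TCP position; "eef_rot": TCP orientation; "wrist_force": force on the tool from outside, world axes, zero at the start; "torque": the same for the moment, N m; "opening": opening from 0.0 (shut) to 1.0 (fully open).
Only numpy, scipy, OpenCV 4.12 (cv2) and the standard library are available. Lean on these libraries where they do the work, as an engineer would, in place of code of your own. Each camera call takes 0.05 s, during which the arm holds its last target. There are 200 camera calls.

## Working session

There is one attempt and no reset: what is moved stays moved. The work goes in short steps, Python scripts to look and compute and a tool call to move; the robot and the scene stay as the last step left them, time stands still between calls to the robot, and variables do not carry over. Pictures are saved under pics/ and viewed, about 8 in all and at most 12, crops included, and the job is handed in when it is done.

Besides the shell and the picture viewer there is one more tool, called after "Request:" by a JSON object that holds its "method" and its "body". step_arm: Moves the arm, as the interface text tells. Its arguments: {"type":"object","properties":{"motion":{"type":"array","items":{"type":"array","items":{"type":"number"}}}},"required":["motion"]}

```bash
mkdir -p pics
python3 - <<'E'
from bench import ctrl
import cv2,numpy as np
o=ctrl.get_obs();print(o)
for n in("top","side"):
    im,d=ctrl.camera(n);cv2.imwrite(f"pics/{n}0.png",im[:,:,::-1]);np.savez(f"{n}0.npz",im=im,d=d)
    print(n,{k:np.round(v,4).tolist() for k,v in ctrl.camera_info(n).items() if not isinstance(v,str)})
print(ctrl.camera_info("wrist"))
E
```

```text
{'time_s': 0.0, 'q': array([ 1.05068303e+00,  1.81542039e-01,  1.60800455e+00, -2.43027972e-05,
        1.35379900e+00, -2.06268525e-01]), 'dq': array([ 1.23106997e-04,  5.17674358e-04,  3.72267069e-04, -5.16371950e-05,
        2.86901689e-04,  4.13222191e-04]), 'joint_efforts': array([ 9.58140699e-04, -4.44871438e+01, -3.51331973e+01, -1.91262070e-04,
        9.11777315e-03,  1.05576390e-05]), 'eef_pos': array([0.1772059 , 0.54643241, 0.23038526]), 'eef_rot': array([ 0.6982062 ,  0.10992186,  0.69863086, -0.11108648]), 'wrist_force': array([-0.37347396, -0.57922832,  0.11696427]), 'torque': array([-0.04660706,  0.00047243,  0.01062028]), 'opening': 1.0031451672050737}
top {'fx': 451.824, 'fy': 451.824, 'cx': 324.8136, 'cy': 242.258, 'dist_coeffs': [-0.1157, 0.0, 0.0, 0.0, 0.0], 'T': [[-0.0001, -0.996, 0.0895, 0.3572], [-1.0, -0.0006, -0.0071, -0.0255], [0.0071, -0.0895, -0.996, 1.2149], [0.0, 0.0, 0.0, 1.0]]}
side {'fx': 550.5495, 'fy': 550.5495, 'cx': 329.2148, 'cy': 239.9194, 'dist_coeffs': [-0.1062, 0.0, 0.0, 0.0, 0.0], 'T': [[0.9548, -0.2173, 0.203, 0.2177], [-0.297, -0.7317, 0.6135, -0.7854], [0.0153, -0.646, -0.7632, 1.0193], [0.0, 0.0, 0.0, 1.0]]}
{'fx': 370.2704388828801, 'fy': 370.2704388828801, 'cx': 316.8026813209727, 'cy': 239.24358020452016, 'dist_coeffs': array([-0.05999534,  0.        ,  0.        ,  0.        ,  0.        ]), 'hand_eye': array([[ 5.41987842e-04, -3.16866912e-01,  9.48469855e-01,
        -1.42485363e-01],
       [ 9.99999631e-01,  8.03496789e-04, -3.02999715e-04,
         6.43018717e-04],
       [-6.66081899e-04,  9.48469670e-01,  3.16867231e-01,
        -8.21827871e-02],
       [ 0.00000000e+00,  0.00000000e+00,  0.00000000e+00,
         1.00000000e+00]])}
```

View pics/top0.png

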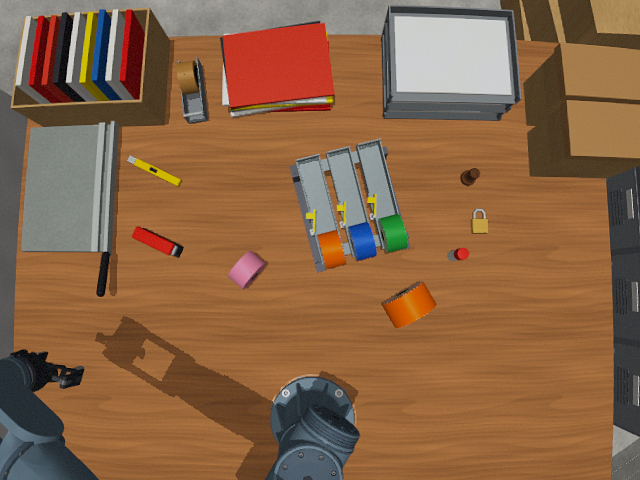

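View pics/side0.png

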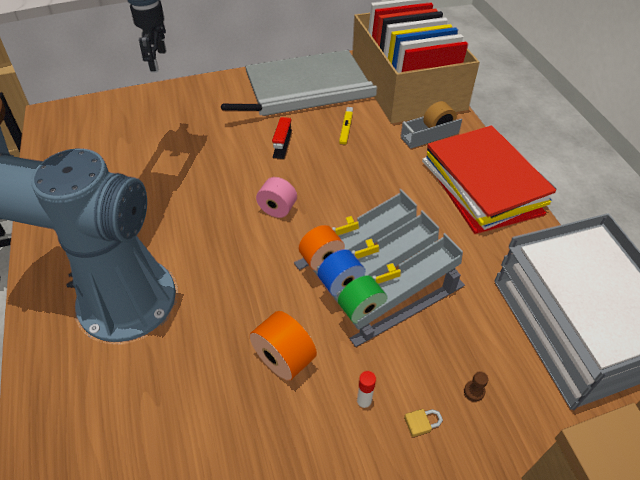

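Candidates for the orange roll in the top view are the small one in the left gutter (331,250), the large orange one on the bench (409,305) and the pink one (247,269). By the description it is the small one in the gutter. Blue stands in the middle gutter (362,241) and green in the right one (394,233). Next I measure the gutter frame.

```bash
cat > h.py <<'E'
import numpy as np,cv2
from bench import ctrl
from scipy.spatial.transform import Rotation as R
from scipy.optimize import least_squares
def pts(n,im,d,mask,T=None):
    c=ctrl.camera_info(n);K=np.array([[c['fx'],0,c['cx']],[0,c['fy'],c['cy']],[0,0,1]])
    v,u=np.nonzero(mask&(d>0));
    p=cv2.undistortPoints(np.stack([u,v],1).astype(np.float64)[:,None],K,c['dist_coeffs'])[:,0]
    P=np.c_[p,np.ones(len(p))]*d[v,u][:,None]
    T=np.array(c['T']) if T is None else T
    return P@T[:3,:3].T+T[:3,3]
HS=dict(orange=(5,16),green=(50,75),blue=(100,125))
def mask(im,c,roi):
    h=cv2.cvtColor(im,cv2.COLOR_RGB2HSV);m=(h[...,0]>=HS[c][0])&(h[...,0]<=HS[c][1])&(h[...,1]>180)&(h[...,2]>60)
    z=np.zeros(m.shape,bool);z[roi[1]:roi[3],roi[0]:roi[2]]=1
    return cv2.erode((m&z).astype(np.uint8),np.ones((3,3)))>0
E
python3 - <<'E'
from h import *
roi=dict(top=(310,205,412,275),side=(295,220,390,325))
D={}
for n in roi:
    z=np.load(n+"0.npz")
    for c in HS:
        P=pts(n,z['im'],z['d'],mask(z['im'],c,roi[n]));D[n,c]=P;print(n,c,len(P),P.mean(0).round(4))
Y=dict(orange=.08,blue=0,green=-.08)
def frame(p): return R.from_euler('ZY',[p[3],-np.deg2rad(9)]),np.array(p[:3])
def res(p,ns):
    r,o=frame(p);out=[]
    for n in ns:
        for c in HS:
            L=r.inv().apply(D[n,c]-o)-[.033,Y[c],.045]
            # distance to solid-cylinder surface (rim or face)
            q=np.hypot(L[:,0],L[:,2])-.045; a=np.abs(L[:,1])-.025
            out.append(np.where(np.abs(q)<np.abs(a),q,a))
    return np.clip(np.concatenate(out),-.01,.01)
for ns in (['top'],['side'],['top','side']):
    best=None
    for y in (.1,.25,.4):
        s=least_squares(res,[.45,-.1,.05,y],args=(ns,),loss='soft_l1',f_scale=.002)
        if best is None or s.cost<best.cost:best=s
    print(ns,best.x.round(4),'rms',np.sqrt((best.fun**2).mean()))
p=best.x;r,o=frame(p);np.save('g.npy',p)
# check: grey floor heights and wall tops in the gutter frame
for n in roi:
    z=np.load(n+"0.npz");P=pts(n,z['im'],z['d'],np.ones((480,640),bool));L=r.inv().apply(P-o)
    for y in Y.values():
        s=L[(abs(L[:,1]-y)<.015)&(L[:,0]>.17)&(L[:,0]<.25)&(abs(L[:,2])<.02)];print(n,y,len(s),'floor z',np.median(s[:,2]) if len(s) else 0)
    h=cv2.cvtColor(z['im'],cv2.COLOR_RGB2HSV);m=(abs(h[...,0].astype(int)-27)<4)&(h[...,1]>180)&(h[...,2]>120)
    Q=r.inv().apply(pts(n,z['im'],z['d'],m)-o);Q=Q[(abs(Q[:,1])<.13)&(Q[:,0]>.05)&(Q[:,0]<.2)]
    for y in Y.values():
        s=Q[abs(Q[:,1]-y)<.04];print(' catch',y,s.max(0).round(3),s.min(0).round(3))
ob=ctrl.get_obs();w=ob['eef_rot'];print('tool axes cols',R.from_quat(w[[1,2,3,0]]).as_matrix().round(3))
print('gutter axes',r.as_matrix().round(3))
E
```

```text
top orange 525 [ 0.4381 -0.0495  0.1198]
top green 346 [ 0.4813 -0.2037  0.1192]
top blue 553 [ 0.4597 -0.1264  0.1212]
side orange 641 [ 0.4288 -0.0539  0.118 ]
side green 724 [ 0.4696 -0.2082  0.1183]
side blue 647 [ 0.4492 -0.1305  0.1184]
['top'] [ 0.4308 -0.1074  0.0335  0.2567] rms 0.001568787872251256
['side'] [ 0.4326 -0.1044  0.0338  0.2577] rms 0.0015162714887695117
['top', 'side'] [ 0.4321 -0.1067  0.0335  0.2586] rms 0.001660121793500955
top 0.08 229 floor z -0.0002972539959536828
top 0 217 floor z 0.0005004719149361524
top -0.08 200 floor z 0.0009022395509517286
 catch 0.08 [0.137 0.092 0.044] [0.088 0.07  0.032]
 catch 0 [0.137 0.014 0.045] [ 0.089 -0.011  0.033]
 catch -0.08 [ 0.138 -0.065  0.046] [ 0.089 -0.09   0.031]
side 0.08 327 floor z 0.0020482384340186916
side 0 340 floor z 0.0016024896612920937
side -0.08 366 floor z 0.001697139248401652
 catch 0.08 [0.139 0.095 0.043] [0.087 0.063 0.015]
 catch 0 [0.152 0.024 0.044] [ 0.086 -0.03  -0.059]
 catch -0.08 [ 0.14  -0.058  0.063] [ 0.075 -0.101  0.014]
tool axes cols [[-0.001  0.309  0.951]
 [-0.001  0.951 -0.309]
 [-1.    -0.002 -0.   ]]
gutter axes [[ 0.955 -0.256 -0.151]
 [ 0.253  0.967 -0.04 ]
 [ 0.156  0.     0.988]]
```

```bash
python3 -c "
import cv2;i=cv2.imread('pics/top0.png')[130:335,280:440];cv2.imwrite('pics/crop0.png',cv2.resize(i,None,fx=2.9,fy=2.9,interpolation=2))"
```

```text
(no output)
```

View pics/crop0.png

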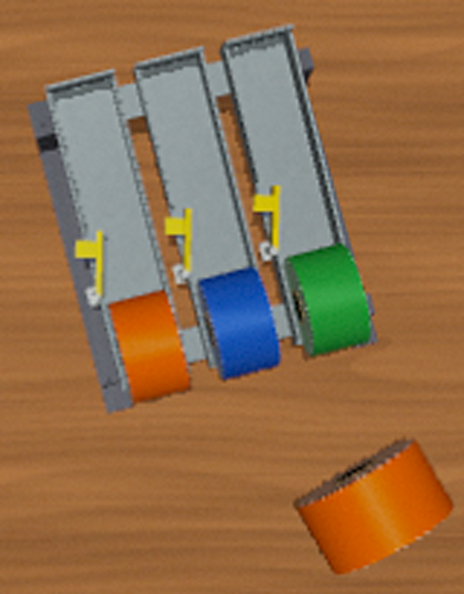

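The choice is confirmed. However, the blue points average y≈-26 mm in the fitted frame and the catches sit inconsistently, so the lateral fit slipped onto a wrong optimum. I'll refit with a proper signed distance.

Run:
```python
from h import *
roi=dict(top=(310,205,412,275),side=(295,220,390,325))
D={(n,c):pts(n,z['im'],z['d'],mask(z['im'],c,roi[n])) for n in roi for z in [np.load(n+"0.npz")] for c in HS}
Y=dict(orange=.08,blue=0,green=-.08)
def frame(p): return R.from_euler('ZY',[p[3],-np.deg2rad(9)]),np.array(p[:3])
def res(p,ns):
    r,o=frame(p);out=[]
    for n in ns:
        for c in HS:
            L=r.inv().apply(D[n,c]-o)-[.033,Y[c],.045]
            q=np.hypot(L[:,0],L[:,2])-.045; a=np.abs(L[:,1])-.025
            out.append(np.maximum(q,a))
    return np.concatenate(out)
for ns in (['top'],['side'],['top','side']):
    s=min((least_squares(res,[.435,-.133,.034,y],args=(ns,),loss='soft_l1',f_scale=.002) for y in(.1,.25,.4)),key=lambda s:s.cost)
    print(ns,s.x.round(4),'rms',np.sqrt((s.fun**2).mean()))
p=s.x;r,o=frame(p);np.save('g.npy',p)
for n in roi:
    z=np.load(n+"0.npz")
    for c in HS:
        L=r.inv().apply(D[n,c]-o)-[0,Y[c],0];print(n,c,'y range',np.percentile(L[:,1],[2,98]).round(4),'x',np.percentile(L[:,0],[2,98]).round(4),'z',np.percentile(L[:,2],98).round(4))
    P=pts(n,z['im'],z['d'],np.ones((480,640),bool));L=r.inv().apply(P-o)
    for y in Y.values():
        q=L[(abs(L[:,1]-y)<.015)&(L[:,0]>.17)&(L[:,0]<.25)&(abs(L[:,2])<.02)];print(n,y,len(q),'floor z',np.median(q[:,2]).round(4))
    h=cv2.cvtColor(z['im'],cv2.COLOR_RGB2HSV);m=(abs(h[...,0].astype(int)-27)<4)&(h[...,1]>180)&(h[...,2]>120)
    Q=r.inv().apply(pts(n,z['im'],z['d'],m)-o);Q=Q[(abs(Q[:,1])<.15)&(Q[:,0]>.05)&(Q[:,0]<.2)]
    for y in Y.values():
        q=Q[abs(Q[:,1]-y-.02)<.03];print(' catch',y,np.percentile(q,98,0).round(3),np.percentile(q,2,0).round(3))
ob=ctrl.get_obs();w=ob['eef_rot'];Rt=R.from_quat(w[[1,2,3,0]])
# target tool orientation: x=-z_g, y=+y_g, z=+x_g (now yaw of y differs little?)
Rg=r.as_matrix();M=np.c_[-Rg[:,2],Rg[:,1],Rg[:,0]];print('det',np.linalg.det(M));print('rotvec in tool deg',np.rad2deg((Rt.inv()*R.from_matrix(M)).as_rotvec()).round(1))
for c,y in(('orange',.08),('green',-.08)):
  for x,zz in((-.05,.12),(-.05,.041),(-.024,.041),(.145,.041)):
    t=r.apply([x,y,zz])+o;print(c,x,zz,t.round(4),'tool mm',(1e3*Rt.inv().apply(t-ob['eef_pos'])).round(0))
```

```text
['top'] [ 0.4362 -0.128   0.0336  0.2564] rms 0.0016318872404902857
['side'] [ 0.441  -0.1363  0.0338  0.2583] rms 0.005213774101904892
['top', 'side'] [ 0.4402 -0.1371  0.0336  0.259 ] rms 0.00416088809820718
top orange y range [-0.0159  0.0259] x [-0.0064  0.0718] z 0.0919
top green y range [-0.0147  0.0247] x [-0.003   0.0721] z 0.0915
top blue y range [-0.0146  0.0255] x [-0.0038  0.0718] z 0.0924
top 0.08 357 floor z 0.0003
top 0 351 floor z 0.0004
top -0.08 349 floor z 0.0002
 catch 0.08 [0.135 0.122 0.042] [0.091 0.102 0.033]
 catch 0 [0.136 0.044 0.044] [0.092 0.021 0.033]
 catch -0.08 [ 0.136 -0.035  0.043] [ 0.091 -0.058  0.033]
side orange y range [-0.0173  0.0259] x [-0.01    0.0644] z 0.0924
side green y range [-0.0163  0.0242] x [-0.0095  0.0625] z 0.0921
side blue y range [-0.0162  0.025 ] x [-0.0091  0.0631] z 0.092
side 0.08 204 floor z 0.0007
side 0 257 floor z 0.0001
side -0.08 322 floor z 0.0003
 catch 0.08 [0.138 0.122 0.041] [0.089 0.099 0.016]
 catch 0 [0.139 0.043 0.042] [0.088 0.019 0.016]
 catch -0.08 [ 0.137 -0.038  0.042] [ 0.087 -0.061  0.015]
det 1.0
rotvec in tool deg [-32.7  -8.8   2.7]
orange -0.05 0.12 [ 0.3538 -0.0772  0.1443] tool mm [  87. -539.  361.]
orange -0.05 0.041 [ 0.3657 -0.074   0.0663] tool mm [ 165. -532.  371.]
orange -0.024 0.041 [ 0.3906 -0.0675  0.0703] tool mm [ 161. -518.  392.]
orange 0.145 0.041 [ 0.5519 -0.0247  0.0968] tool mm [ 134. -427.  533.]
green -0.05 0.12 [ 0.3948 -0.2319  0.1443] tool mm [  87. -673.  447.]
green -0.05 0.041 [ 0.4067 -0.2287  0.0663] tool mm [ 165. -666.  458.]
green -0.024 0.041 [ 0.4315 -0.2221  0.0703] tool mm [ 161. -652.  479.]
green 0.145 0.041 [ 0.5929 -0.1794  0.0968] tool mm [ 134. -562.  619.]
```

Run:
```python
from h import *
np.save('g.npy',[.4389,-.1322,.0336,.258])
for n,roi in(('top',(375,270,445,340)),('side',(245,305,320,385))):
    z=np.load(n+"0.npz");m=np.zeros((480,640),bool);m[roi[1]:roi[3],roi[0]:roi[2]]=1
    P=pts(n,z['im'],z['d'],m);P=P[P[:,2]>.015]
    g=R.from_euler('ZY',[.258,-np.deg2rad(9)]).inv().apply(P-[.4389,-.1322,.0336])
    print(n,'world',np.percentile(P,[1,99],0).round(3).tolist(),'gutter',np.percentile(g,[1,99],0).round(3).tolist(), 'near y-80:',g[abs(g[:,1]+.08)<.05][:,0].max().round(3))
ob=ctrl.get_obs();w=ob['eef_rot'];Rt=R.from_quat(w[[1,2,3,0]]);r=R.from_euler('ZY',[.258,-np.deg2rad(9)]);o=np.array([.4389,-.1322,.0336])
for c,y in(('orange',.08),('green',-.08)):
    t=r.apply([-.045,y,.13])+o;print(c,t.round(4),'tool mm',(1e3*Rt.inv().apply(t-ob['eef_pos'])).round(0))
```

```text
top world [[0.251, -0.303, 0.026], [0.354, -0.185, 0.124]] gutter [[-0.192, -0.132, 0.013], [-0.108, -0.015, 0.117]] near y-80: -0.104
side world [[0.249, -0.314, 0.021], [0.358, -0.202, 0.123]] gutter [[-0.201, -0.142, 0.018], [-0.106, -0.031, 0.116]] near y-80: -0.103
orange [ 0.3558 -0.0714  0.155 ] tool mm [  76. -532.  361.]
green [ 0.3967 -0.2261  0.155 ] tool mm [  76. -667.  447.]
```

Request:
{"method": "step_arm", "body": {"motion": [[0,-532,361,-32.7,-8.8,2.7,255],[0,-532,361,-32.7,-8.8,2.7,255],[0,-532,361,-32.7,-8.8,2.7,255],[0,-532,361,-32.7,-8.8,2.7,255],[0,-532,361,-32.7,-8.8,2.7,255],[0,-532,361,-32.7,-8.8,2.7,255],[0,-532,361,-32.7,-8.8,2.7,255],[0,-532,361,-32.7,-8.8,2.7,255],[0,-532,361,-32.7,-8.8,2.7,255],[0,-532,361,-32.7,-8.8,2.7,255]]}}

```text
time_s: 1.35
eef_pos: [0.3493, -0.047, 0.2316]
eef_rot: [0.755, -0.083, 0.643, 0.098]
wrist_force: [0.9, 0.2, 0.9]
opening: 0.001
```

Request:
{"method": "step_arm", "body": {"motion": [[0,0,0,0,0,0,255]]}}

```text
time_s: 1.48
eef_pos: [0.3494, -0.0493, 0.2313]
eef_rot: [0.755, -0.08, 0.644, 0.095]
wrist_force: [0.2, 1.1, -0.0]
opening: 0.004
```

```bash
cat >> h.py <<'E'
o=np.array([.4389,-.1322,.0336]);r=R.from_euler('ZY',[.258,-np.deg2rad(9)])
Rg=r.as_matrix();M=R.from_matrix(np.c_[-Rg[:,2],Rg[:,1],Rg[:,0]])
def state():
    ob=ctrl.get_obs();w=ob['eef_rot'];Rt=R.from_quat(w[[1,2,3,0]])
    g=r.inv().apply(ob['eef_pos']-o)*1e3
    print('t',round(ob['time_s'],2),'tcp gutter mm',g.round(1),'open',round(ob['opening'],2),'F gutter',r.inv().apply(ob['wrist_force']).round(1),'rot to goal',np.rad2deg((Rt.inv()*M).as_rotvec()).round(1))
    return ob,Rt
def goto(*G):
    ob,Rt=state()
    for g in G:print(g,'tool mm',(1e3*Rt.inv().apply(r.apply(np.array(g)/1e3)+o-ob['eef_pos'])).round(1))
E
python3 -c "
from h import *
goto((-40,80,130),(-40,80,41),(-27,80,41))
im,d=ctrl.camera('wrist');cv2.imwrite('pics/w1.png',im[:,:,::-1])
im,d=ctrl.camera('top');cv2.imwrite('pics/t1.png',cv2.resize(im[120:340,260:460,::-1],None,fx=2.5,fy=2.5))"
```

```text
t 1.48 tcp gutter mm [-33.7 103.  205.5] open 0.0 F gutter [ 0.5  1.  -0.1] rot to goal [-0.6  0.  -0. ]
(-40, 80, 130) tool mm [ 75.5 -23.1  -6.2]
(-40, 80, 41) tool mm [164.5 -23.1  -6.2]
(-27, 80, 41) tool mm [164.5 -23.    6.8]
```

View pics/w1.png

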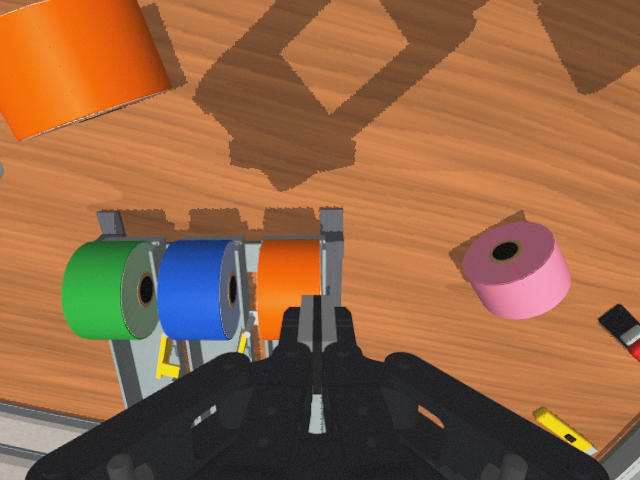

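Request:
{"method": "step_arm", "body": {"motion": [[75,-23,-6,-0.6,0,0,255],[75,-23,-6,-0.6,0,0,255],[115,-23,-6,-0.6,0,0,255],[150,-23,-6,-0.6,0,0,255],[162,-23,-6,-0.6,0,0,255],[162,-23,-6,-0.6,0,0,255]]}}

```text
time_s: 2.33
eef_pos: [0.3731, -0.0589, 0.0694]
eef_rot: [0.753, -0.087, 0.644, 0.104]
wrist_force: [-0.4, -0.4, -0.0]
opening: -0.0
```

```bash
python3 -c "
from h import *
goto((-40,80,43),(-22,80,43),(150,80,43))
im,d=ctrl.camera('side');cv2.imwrite('pics/s2.png',cv2.resize(im[160:360,220:490,::-1],None,fx=2.9,fy=2.9))"
```

```text
t 2.33 tcp gutter mm [-38.8  87.7  42.4] open -0.0 F gutter [-0.5 -0.3  0. ] rot to goal [ 0.8 -0.  -0.3]
(-40, 80, 43) tool mm [-0.6 -7.6 -1.3]
(-22, 80, 43) tool mm [-0.6 -7.9 16.7]
(150, 80, 43) tool mm [ -0.7 -10.4 188.7]
```

View pics/s2.png

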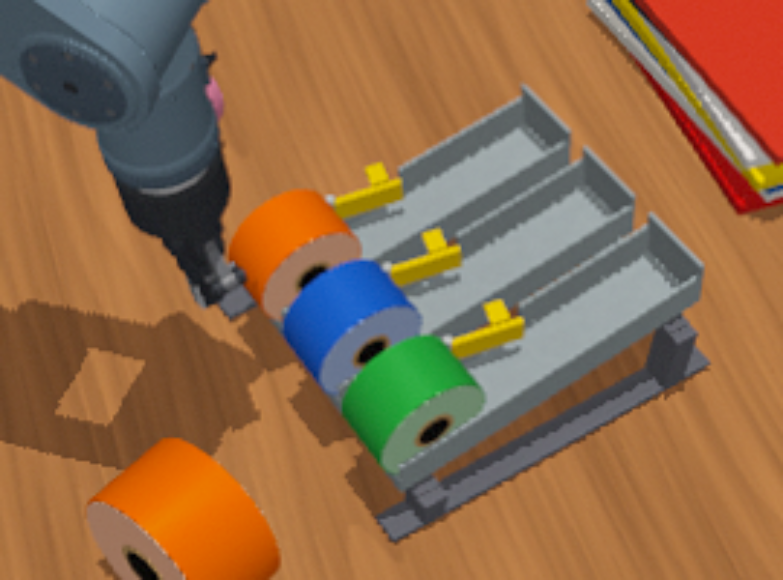

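Side view: the fingers are down in front of the orange roll (about (235,300) in the crop), clear of the lip and the large roll. I'll correct y and close in.

Request:
{"method": "step_arm", "body": {"motion": [[0,-7.5,0,0.6,0,0,255],[0,-7.5,5,0.6,0,0,255],[0,-7.5,5,0.6,0,0,255]]}}

```text
time_s: 2.75
eef_pos: [0.3815, -0.0679, 0.0718]
eef_rot: [0.755, -0.083, 0.643, 0.098]
wrist_force: [-0.5, -0.4, 0.2]
opening: -0.004
```

```bash
python3 -c "
from h import *
goto((-22,80,43),(30,80,43),(150,80,43))"
```

```text
t 2.75 tcp gutter mm [-32.6  76.8  43.8] open -0.0 F gutter [-0.6 -0.3  0.3] rot to goal [ 0.   0.1 -0. ]
(-22, 80, 43) tool mm [ 0.9  3.2 10.6]
(30, 80, 43) tool mm [ 1.   3.2 62.6]
(150, 80, 43) tool mm [  1.3   3.2 182.6]
```

Request:
{"method": "step_arm", "body": {"motion": [[0,3,8,0,0,0,255],[0,3,16,0,0,0,255],[0,3,24,0,0,0,255],[0,3,32,0,0,0,255],[0,3,40,0,0,0,255],[0,3,48,0,0,0,255]]}}

```text
time_s: 3.5
eef_pos: [0.4261, -0.0524, 0.0787]
eef_rot: [0.754, -0.083, 0.644, 0.099]
wrist_force: [-2.5, -1.0, 1.9]
opening: 0.001
```

```bash
cat >> h.py <<'E'
def rolls(save=None):
    for n,box in(('top',(285,130,415,275)),('side',(290,180,475,330))):
        im,d=ctrl.camera(n)
        if save:cv2.imwrite(f'pics/{save}_{n}.png',cv2.resize(im[120:360,250:490,::-1],None,fx=2.4,fy=2.4))
        for c,y in(('orange',.08),('blue',0),('green',-.08)):
            P=r.inv().apply(pts(n,im,d,mask(im,c,box))-o);P=P[abs(P[:,1]-y)<.035]
            P=P[(P[:,2]>.02)&(P[:,2]<.12)]
            if len(P)<60:print(n,c,'few',len(P));continue
            s=least_squares(lambda p:np.maximum(np.hypot(P[:,0]-p[0],P[:,2]-p[1])-.045,abs(P[:,1]-y)-.025),[P[:,0].mean(),.045],loss='soft_l1',f_scale=.002)
            print(n,c,len(P),'centre x,z mm',(s.x*1e3).round(1))
E
python3 -c "
from h import *
goto((30,80,43),(150,80,43));rolls('p3')"
```

```text
t 3.5 tcp gutter mm [15.  80.4 43.2] open 0.0 F gutter [-2.4 -0.3  2.3] rot to goal [ 0.   0.  -0.1]
(30, 80, 43) tool mm [ 0.3 -0.4 15. ]
(150, 80, 43) tool mm [  0.4  -0.5 135. ]
top orange 291 centre x,z mm [69.  45.7]
top blue 497 centre x,z mm [31.3 45.4]
top green 351 centre x,z mm [31.5 45.5]
side orange 432 centre x,z mm [73.3 45. ]
side blue 647 centre x,z mm [33.9 45. ]
side green 706 centre x,z mm [33.8 45. ]
```

View pics/p3_side.png

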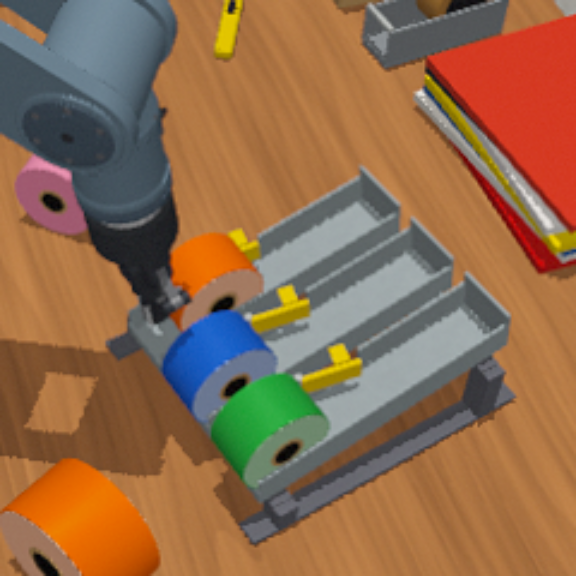

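The side view shows the orange roll being pushed, centre about (215,280) in the crop, at x≈71 mm. The offset from TCP to roll centre is 56 mm as expected, and blue is untouched. Now I push to TCP x≈147.

Request:
{"method": "step_arm", "body": {"motion": [[0,0,14,0,0,0,255],[0,0,28,0,0,0,255],[0,0,42,0,0,0,255],[0,0,56,0,0,0,255],[0,0,70,0,0,0,255],[0,0,84,0,0,0,255],[0,0,98,0,0,0,255],[0,0,112,0,0,0,255],[0,0,124,0,0,0,255],[0,0,131,0,0,0,255]]}}

```text
time_s: 4.85
eef_pos: [0.5518, -0.0193, 0.0996]
eef_rot: [0.755, -0.083, 0.643, 0.099]
wrist_force: [-1.9, -1.4, 1.1]
opening: 0.0
```

```bash
python3 -c "
from h import *
goto((150,80,43));rolls('p4')"
```

```text
t 4.85 tcp gutter mm [146.6  80.3  43.6] open 0.0 F gutter [-1.9 -0.8  1.5] rot to goal [ 0.   0.1 -0.1]
(150, 80, 43) tool mm [ 0.6 -0.3  3.4]
top orange few 52
top blue 492 centre x,z mm [31.5 45.3]
top green 355 centre x,z mm [31.2 45.3]
side orange 325 centre x,z mm [202.9  44.7]
side blue 640 centre x,z mm [33.9 44.9]
side green 712 centre x,z mm [33.7 44.9]
```

View pics/p4_side.png

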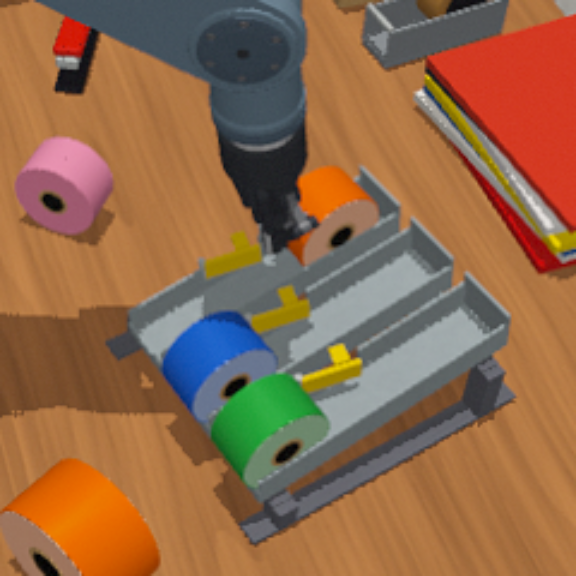

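The orange roll is at x≈203 and its catch has sprung out behind it (crop (232,262)). I back off slowly to let the roll settle on the catch.

Request:
{"method": "step_arm", "body": {"motion": [[0,0,-4,0,0,0,255],[0,0,-8,0,0,0,255],[0,0,-12,0,0,0,255],[0,0,-16,0,0,0,255],[0,0,-20,0,0,0,255],[0,0,-26,0,0,0,255],[0,0,-34,0,0,0,255],[-20,0,-40,0,0,0,255],[-60,0,-50,0,0,0,255],[-90,0,-60,0,0,0,255]]}}

```text
time_s: 6.2
eef_pos: [0.4794, -0.0386, 0.18]
eef_rot: [0.755, -0.083, 0.643, 0.098]
wrist_force: [-0.5, -0.0, 0.6]
opening: 0.002
```

```bash
python3 -c "
from h import *
goto((-36,-80,140));rolls()"
```

```text
t 6.2 tcp gutter mm [ 85.1  80.1 134.7] open 0.0 F gutter [-0.3  0.1  0.7] rot to goal [ 0.   0.1 -0.1]
(-36, -80, 140) tool mm [  -5.8 -160.1 -121.1]
top orange 334 centre x,z mm [183.1  45.3]Traceback (most recent call last):
  File "<string>", line 3, in <module>
    goto((-36,-80,140));rolls()
                        ~~~~~^^
  File "h.py", line 32, in rolls
    P=r.inv().apply(pts(n,im,d,mask(im,c,box))-o);P=P[abs(P[:,1]-y)<.035]
                    ~~~^^^^^^^^^^^^^^^^^^^^^^^
  File "h.py", line 8, in pts
    p=cv2.undistortPoints(np.stack([u,v],1).astype(np.float64)[:,None],K,c['dist_coeffs'])[:,0]
      ~~~~~~~~~~~~~~~~~~~^^^^^^^^^^^^^^^^^^^^^^^^^^^^^^^^^^^^^^^^^^^^^^^^^^^^^^^^^^^^^^^^^
cv2.error: OpenCV(4.12.0) /io/opencv/modules/calib3d/src/undistort.dispatch.cpp:347: error: (-215:Assertion failed) CV_IS_MAT(_src) && CV_IS_MAT(_dst) && (_src->rows == 1 || _src->cols == 1) && (_dst->rows == 1 || _dst->cols == 1) && _src->cols + _src->rows - 1 == _dst->rows + _dst->cols - 1 && (CV_MAT_TYPE(_src->type) == CV_32FC2 || CV_MAT_TYPE(_src->type) == CV_64FC2) && (CV_MAT_TYPE(_dst->type) == CV_32FC2 || CV_MAT_TYPE(_dst->type) == CV_64FC2) in function 'cvUndistortPointsInternal'
```

Orange rests at x≈183–185 on the catch (the error is only blue being hidden by the arm). Next is green.

Request:
{"method": "step_arm", "body": {"motion": [[-20,-40,-30,0,0,0,255],[-20,-80,-60,0,0,0,255],[-20,-120,-90,0,0,0,255],[-20,-160,-120,0,0,0,255],[-20,-160,-120,0,0,0,255],[-20,-160,-120,0,0,0,255]]}}

```text
time_s: 7.0
eef_pos: [0.403, -0.2237, 0.1789]
eef_rot: [0.754, -0.082, 0.644, 0.099]
wrist_force: [0.2, -0.4, -0.7]
opening: -0.004
```

Request:
{"method": "step_arm", "body": {"motion": [[0,0,0,0,0,0,255]]}}

```text
time_s: 7.12
eef_pos: [0.4035, -0.223, 0.1792]
eef_rot: [0.754, -0.083, 0.644, 0.099]
wrist_force: [-1.0, 1.0, -0.8]
opening: 0.002
```

```bash
python3 -c "
from h import *
goto((-36,-80,43))"
```

```text
t 7.12 tcp gutter mm [-33.9 -78.8 152.8] open 0.0 F gutter [-0.8  1.3 -0.6] rot to goal [ 0.1  0.1 -0.1]
(-36, -80, 43) tool mm [109.8  -1.5  -2.2]
```

Request:
{"method": "step_arm", "body": {"motion": [[40,-1,-2,0,0,0,255],[80,-1,-2,0,0,0,255],[105,-1,-2,0,0,0,255],[109.5,-1,-2,0,0,0,255],[109.5,-1,-2,0,0,0,255]]}}

```text
time_s: 7.75
eef_pos: [0.4187, -0.2206, 0.0714]
eef_rot: [0.754, -0.083, 0.643, 0.099]
wrist_force: [-1.0, -0.3, -0.5]
opening: 0.001
```

```bash
python3 -c "
from h import *
goto((-22,-80,43),(147,-80,43))
im,d=ctrl.camera('side');cv2.imwrite('pics/s5.png',cv2.resize(im[180:400,230:490,::-1],None,fx=2.6,fy=2.6))"
```

```text
t 7.75 tcp gutter mm [-35.7 -80.4  43.9] open 0.0 F gutter [-1.1 -0.  -0.3] rot to goal [ 0.1  0.1 -0.1]
(-22, -80, 43) tool mm [ 0.9  0.3 13.7]
(147, -80, 43) tool mm [1.200e+00 1.000e-01 1.827e+02]
```

View pics/s5.png

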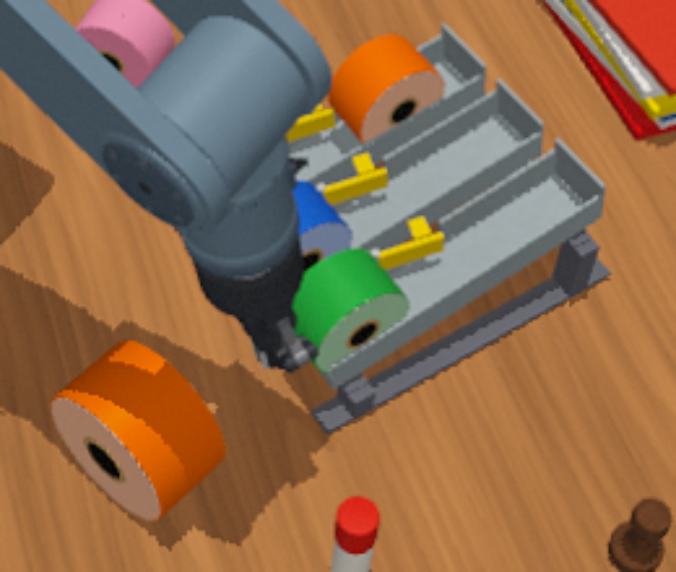

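The orange roll sits behind its catch at (390,85). The fingers are behind the green roll at (290,350), clear of the large roll. I push green in two calls.

Request:
{"method": "step_arm", "body": {"motion": [[0,0,6,0,0,0,255],[0,0,12,0,0,0,255],[0,0,18,0,0,0,255],[0,0,26,0,0,0,255],[0,0,34,0,0,0,255],[0,0,42,0,0,0,255],[0,0,50,0,0,0,255]]}}

```text
time_s: 8.68
eef_pos: [0.4664, -0.2083, 0.0788]
eef_rot: [0.754, -0.083, 0.644, 0.099]
wrist_force: [-2.3, -0.7, 0.7]
opening: -0.002
```

```bash
sed -i 's/            P=r.inv().apply(pts/            if mask(im,c,box).sum()<60:print(n,c,"hidden");continue\n&/' h.py; python3 -c "
from h import *
goto((147,-80,43));rolls()"
```

```text
t 8.68 tcp gutter mm [ 14.1 -80.6  43.5] open -0.0 F gutter [-2.2 -0.1  1. ] rot to goal [ 0.   0.1 -0.1]
(147, -80, 43) tool mm [  0.7   0.6 132.9]
top orange 483 centre x,z mm [183.1  45.1]
top blue 550 centre x,z mm [31.5 45.2]
top green 314 centre x,z mm [68.9 45. ]
side orange 238 centre x,z mm [185.3  45.1]
side blue 157 centre x,z mm [34.6 46.4]
side green 387 centre x,z mm [72.8 44.9]
```

Request:
{"method": "step_arm", "body": {"motion": [[0,0,14,0,0,0,255],[0,0,28,0,0,0,255],[0,0,42,0,0,0,255],[0,0,56,0,0,0,255],[0,0,70,0,0,0,255],[0,0,84,0,0,0,255],[0,0,98,0,0,0,255],[0,0,112,0,0,0,255],[0,0,125,0,0,0,255],[0,0,133,0,0,0,255]]}}

```text
time_s: 10.02
eef_pos: [0.5939, -0.1747, 0.0999]
eef_rot: [0.755, -0.083, 0.643, 0.099]
wrist_force: [-1.6, 0.4, 0.5]
opening: -0.001
```

```bash
python3 -c "
from h import *
goto((147,-80,43));rolls('p6')"
```

```text
t 10.03 tcp gutter mm [147.6 -80.7  43.8] open -0.0 F gutter [-1.4  0.8  0.7] rot to goal [ 0.   0.1 -0.1]
(147, -80, 43) tool mm [ 0.8  0.7 -0.7]
top orange 491 centre x,z mm [183.4  45.2]
top blue hidden
top green 132 centre x,z mm [202.3  45.9]
side orange 388 centre x,z mm [185.8  45.1]
side blue 632 centre x,z mm [34.  44.9]
side green 222 centre x,z mm [205.1  44.9]
```

View pics/p6_side.png

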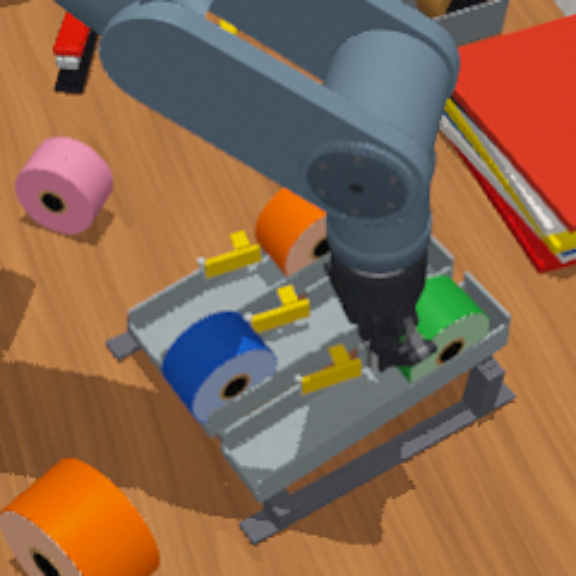

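Green is at x≈204 with its catch sprung out at (330,375). I back off slowly, as before.

Request:
{"method": "step_arm", "body": {"motion": [[0,0,-4,0,0,0,255],[0,0,-8,0,0,0,255],[0,0,-12,0,0,0,255],[0,0,-16,0,0,0,255],[0,0,-20,0,0,0,255],[0,0,-26,0,0,0,255],[0,0,-34,0,0,0,255],[-20,0,-40,0,0,0,255],[-60,0,-50,0,0,0,255],[-90,0,-60,0,0,0,255]]}}

```text
time_s: 11.38
eef_pos: [0.5214, -0.1942, 0.1804]
eef_rot: [0.755, -0.083, 0.643, 0.098]
wrist_force: [-0.0, 0.7, 0.2]
opening: -0.001
```

Request:
{"method": "step_arm", "body": {"motion": [[-50,0,-40,0,0,0,255],[-100,0,-100,0,0,0,255],[-100,0,-150,0,0,0,255],[-100,0,-150,0,0,0,255],[-100,0,-150,0,0,0,255],[-100,0,-150,0,0,0,255]]}}

```text
time_s: 12.12
eef_pos: [0.3642, -0.2354, 0.254]
eef_rot: [0.754, -0.083, 0.644, 0.099]
wrist_force: [0.0, 0.4, 1.3]
opening: -0.003
```

```bash
python3 -c "
from h import *
state();rolls('p7');state()"
```

```text
t 12.12 tcp gutter mm [-62.9 -80.8 233.1] open -0.0 F gutter [0.3 0.3 1.2] rot to goal [ 0.1  0.1 -0.1]
top orange 466 centre x,z mm [183.3  45. ]
top blue 544 centre x,z mm [31.5 45.1]
top green 363 centre x,z mm [183.4  45.3]
side orange 599 centre x,z mm [185.5  44.9]
side blue 553 centre x,z mm [33.8 45.2]
side green 593 centre x,z mm [184.9  45.1]
t 12.22 tcp gutter mm [-62.8 -80.6 233. ] open 0.0 F gutter [ 0.7 -0.1  0.5] rot to goal [ 0.1  0.1 -0.2]
```

View pics/p7_side.png

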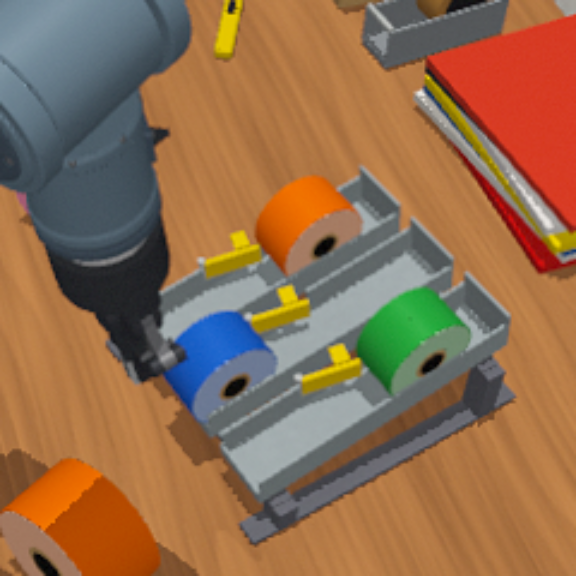

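Orange (308,225) and green (415,340) rest behind their catches. Blue (220,365) is at its lip, and the gripper is well above everything.

```bash
python3 -c "
from bench import ctrl
print(ctrl.hand_in())"
```

```text
the job is handed in; nothing more can be done
None
```

The orange roll (left gutter) and the green roll (right gutter) are both up behind their yellow catches, and the job is handed in at about 12 s of the 53 s allowed. I pushed each one up with the shut fingertips just above the catch height, to about x = 203 mm, then backed off slowly so it settled onto the catch.

- **Rolls:** The last pictures, top and side, put orange at x = 183 and 185.5 mm and green at 183 and 185 mm, both at z ≈ 45 mm. That is inside the 181 to 226 mm range, but only about 2 mm above its lower end. Blue was at x = 31.5 and 34 mm, unmoved.
- **Robot:** The gripper was clear of everything. The largest wrist force I read was about 3 N.
- **Disagreements:** The two cameras differ by about 2 mm in x, the same as the calibration tolerance. My first sideways fit of the gutters was about 26 mm out; I caught and corrected it before moving.
- **Not checked:** I did not measure the stapler, padlock, stamp, cutter or glue stick afterwards. The fingers and gripper did not go near them.

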